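# Lid the shaker tin, then take off its cap alone

### The arm

A 6-joint arm with a two-finger parallel gripper is mounted at the origin on the work surface. World frame = base frame: x ahead of the robot, y to its left, z up, the work surface at z = 0. Lengths are in m, angles in rad, forces in N, time in s.
With the tool pointing down it reaches from about 0.35 to 0.775 m from the base axis. Payload 5.5 kg.
Tool frame: the origin (TCP) lies on the mounting face of the last link; the fingertips stand 173 mm ahead of it and the grasp point (between the pads) lies 155 mm ahead of it; z points along the fingers, y is the direction in which the jaws open and shut (so a half turn about z gives the same grasp; the last joint's range is limited). The gripper opens to 85 mm and grips with 20 to 120 N. Pads are 22 mm wide; open, the fingers measure 114 mm over their backs; the gripper's body (76 mm by 85 mm) begins 54 mm behind the grasp point. The pads swing forward as they close: fully open they stand 13 mm farther back than shut.
Start: joints at [-1.375, 0.313, 0.046, 1.304, 0, 1.431], TCP at [0.189, -0.543, 0.405] pointing down, gripper open.
Joint ranges: [-2.76, 2.76], [-0.86, 1.69], [-1.03, 1.26], [-2.2, 2.34], [-1.47, 1.5], [-3.14, 3.14]. Speed limits (rad/s): [2.57, 2.57, 3.14, 3.14, 3.14, 3.14].

### API

Orientations are given as a unit quaternion [w, x, y, z].
In Python, from workcell import get_state, eyes, env gives the robot as it stands. The module is installed in compiled form; this text tells all that it offers.
- The arm moves only by the tool carry_out, never from a script. Its argument "motion" is a list of rows, each an object of numbers: "jaw": the opening, from -1 (shut) to 1 (fully open); "tx", "ty", "tz": the shift along the tool's x, y, z in cm; "wx", "wy", "wz": the turn, a rotation vector about the tool's x, y, z in degrees. In form: [{"jaw": .., "tx": .., "ty": .., "tz": .., "wx": .., "wy": .., "wz": ..}, ...]. A call has 1 to 20 rows; each row shifts and turns the commanded pose from where the row before left it, along the tool's axes as they then stand; what a row does not reach is not made up. A row lasts 1/8 s, in which the tool goes at most 62.5 mm and 10.7 degrees, less where a joint would pass 70% of its speed; a pose out of reach is approached as far as the arm can. A call with a gripper value outside its range is refused whole. The fingers move at their own pace and stop on an object; "force" is the grip in N (left out, the last holds). Time passes only in rows, so rows that do not move let the fingers close. It gives the time, the measured TCP pose, the force and the opening at its end, in the units of the state.
- get_state(): the state, without advancing time (a new reading comes with each control period).
- eyes.read_camera(name): name is "side" or "top"; returns the picture (420x560x3 uint8, blue, green, red); there is no depth.
- eyes.calibration(name): a dict with "K" (3x3 intrinsics, pixels), "k1" (the pictures are not rectified: a ray, as slopes to the right and down, at radius r is drawn at 1 + k1 r^2 times it, then the intrinsics apply), "camera_from_world" (4x4, takes a point from world to camera coordinates). Camera axes: x right, y up, looking along -z (the intrinsics and any distortion apply to the point x, -y, -z); pixel columns grow to the right and rows downward; lengths in m; the calibration is good to about 2 mm. A picture is of the moment at which its call begins. calibration takes no time and is no camera call.
- env.hand_in(): hands the job in, once; it reports no verdict.
The state is a dict: "clock": time; "joint_pos": joint angles; "qvel": joint speeds; "tau": joint torques, N m; "tcp_pos": TCP position; "orientation": TCP orientation; "wrist_force": force on the tool from outside, world axes, zero at the start; "ft_torque": the same for the moment, N m; "finger_gap": finger opening in m.
Only numpy, scipy, OpenCV 4.12 (cv2) and the standard library are available. Lean on these libraries where they do the work, as an engineer would, in place of code of your own. Each camera call takes 0.05 s, during which the arm holds its last target.

### The job

Take the shaker's two-part lid (the perforated sieve lid with its steel cap sitting on it) off the round cork trivet as one nested piece, lower it, without dropping it, into the mouth of the tall narrow tin until the sieve lid's rim sits fully home, and let go of it. Then lift the cap (it has a grip bar on top) alone about 10 cm straight up, leaving the sieve lid seated and undisturbed and the tin standing where it was; the cap must not come off before the sieve lid is home. The program finishes while still holding the cap level and still in the air, touching nothing but the gripper; leave everything else on the worktop standing where it is.

Things in the scene. Friction and masses are not known exactly. Their poses are not given: they have to be found in the camera images.
- sieve_rim (a point): Centre of the sieve lid's thick round rim, z up; grip this rim to carry both lids. Rim 62 mm diameter, 14 mm high (7 mm above and below this point), the lid's widest part. Below it a round plug, 44 mm diameter, 18 mm long, foot tapered to 36 mm, goes into the tin. Above it a perforated raised middle, 36 mm diameter, 9 mm high, stands inside the cap.
- cap_grip (a point): Centre of the bar on top of the cap: 34 mm long along its x, 12 mm wide along y, 18 mm high along z (up); its top is 9 mm above this point, the cap's flat top 9 mm below. Yaw arbitrary. Cap below the bar: round, hollow, 50 mm diameter, 16 mm high. Nested, this point is 32 mm above the rim's centre, with up to 3 mm side play, and the cap stands inside the edge of the wider rim.
- tin_mouth (a point): Centre of the mouth of the tall narrow tin, in the plane of its top edge, z up. Open round steel tin: 54 mm outside and 48 mm inside diameter, 100 mm tall, 88 mm deep. With the sieve lid home its rim rests on the tin's edge, rim centre 7 mm above this point; the rim overhangs the tin by 4 mm all round.
- sieve: The sieve lid, loose steel, about 0.09 kg; origin at the centre of its plug's underside, 25 mm below the rim's centre, z up. At the start it stands on its plug, with the cap on it, on a round cork trivet (100 mm diameter, 10 mm thick, fixed), so that the rim's underside is 18 mm above the cork.
- cap: The cap, loose steel, about 0.05 kg; origin at the centre of its underside, 25 mm below the bar's centre, z up, x along the bar. Only its weight holds it on: lifted by its bar it comes off and leaves the sieve lid behind.
- tin: The tall narrow tin, loose, about 0.4 kg; origin at the centre of its underside, z up.
- wide_tin: Bystander: low wide open steel tin, 86 mm diameter, 65 mm tall; origin under its centre. The two tins and the trivet stand in a row across the worktop, in any order, 180 mm or more between centres.
- bowl: Bystander: small white bowl, 120 mm across, 50 mm high; origin under its centre.
- pot_lid: Bystander: flat steel pot lid with a knob, 100 mm across, 30 mm high; origin under its centre.
- mug: Bystander: white mug, 76 mm across, 90 mm tall; origin under its centre.
- flask: Bystander: glass bottle with a blue plastic cap, 66 mm diameter, 190 mm tall; origin under its centre.
- spoon: Bystander: steel spoon lying flat between two of them, 160 mm long along its x.
- jar: Bystander: small glass jar with a green plastic cap, 60 mm diameter, 80 mm tall; origin under its centre.
There are look-alikes about, which are no part of the job. What is shaped like the cap but green or yellow is not meant.

How it is judged:
On the way, in this order (a step that is already met when the one before it is completed fails the run):
1. the two lids are carried nested, clear of the trivet (z of cap_grip in the frame of sieve_rim between 0.028 and 0.0355 m and distance between cap_grip and sieve_rim below 0.037 m and height (world z) of sieve_rim above 0.07 m and contact force between the fingers and sieve above 0.3 N), for 0.1 s.
2. the sieve lid is home in the tin with the cap still on it, and let go (z of sieve_rim in the frame of tin_mouth between 0.004 and 0.0095 m and horizontal distance between sieve_rim and tin_mouth below 0.004 m and angle between the z axis of sieve_rim and the z axis of tin_mouth, either way round below 0.07 rad and z of cap_grip in the frame of sieve_rim between 0.028 and 0.0355 m and distance between cap_grip and sieve_rim below 0.037 m and contact force between the fingers and sieve below 0.1 N), for 0.2 s.
At the end, for the whole second after the job is handed in: Cap gripped, still and level (0.2 rad), 70 mm or more above its seat, within 50 mm of the tin's axis. Sieve lid untouched and home: rim centre 4 to 9.5 mm above the tin's edge, 4 mm from its axis, square to 0.07 rad. Tin upright, within 30 mm of its start (z of sieve_rim in the frame of tin_mouth between 0.004 and 0.0095 m and horizontal distance between sieve_rim and tin_mouth below 0.004 m and angle between the z axis of sieve_rim and the z axis of tin_mouth, either way round below 0.07 rad and z of cap_grip in the frame of sieve_rim above 0.102 m and angle between cap_grip's own z axis and vertical below 0.2 rad and horizontal distance between cap_grip and tin_mouth below 0.05 m and contact force between the fingers and cap above 0.5 N and contact force between cap and sieve below 0.05 N and contact force between cap and tin below 0.05 N and contact force between each of the arm, the fingers and sieve below 0.1 N and linear speed of cap below 0.03 m/s and linear speed of sieve below 0.02 m/s and angle between tin_mouth's own z axis and vertical below 0.06 rad and distance of tin from where it was at the start of the episode below 0.03 m); the arm keeps its last pose, push and grip.
It fails at once if the cap comes off while the sieve lid is not home in the tin (distance between cap_grip and sieve_rim above 0.042 m and not (z of sieve_rim in the frame of tin_mouth between 0.004 and 0.0095 m and horizontal distance between sieve_rim and tin_mouth below 0.004 m and angle between the z axis of sieve_rim and the z axis of tin_mouth, either way round below 0.07 rad)).
It fails at once if the sieve lid is dropped at the tin (horizontal distance between sieve_rim and tin_mouth below 0.03 m and contact force between the fingers and sieve below 0.02 N and linear speed of sieve above 0.4 m/s).
It fails at once if the tin is knocked over (angle between tin_mouth's own z axis and vertical above 0.35 rad).
It fails at once if a bystander is disturbed (moved over 30 mm or tipped) (distance of any of wide_tin, bowl, pot_lid, mug, flask, spoon, jar from where it was at the start of the episode above 0.03 m or angle between any of wide_tin, bowl, pot_lid, mug, flask, jar's own z axis and vertical above 0.5 rad).
It also fails if it takes over 61 s, if anything falls off the work surface, if the arm or the gripper's body presses on something with over 40 N, if the wrist force passes 120 N, or if a joint passes its speed limit or range.

## Working session

There is one attempt and no reset: what is moved stays moved. The work goes in short steps, Python scripts to look and compute and a tool call to move; the robot and the scene stay as the last step left them, time stands still between calls to the robot, and variables do not carry over. Pictures are saved under pics/ and viewed, and the job is handed in when it is done.

Besides the shell and the picture viewer there is one more tool, called after "Call:" by a JSON object that holds its "fn" and its "kwargs". carry_out: Moves the arm, as the interface text tells. Its arguments: {"type":"object","properties":{"motion":{"type":"array"},"force":{"type":"number"}},"required":["motion"]}

```bash
mkdir -p pics
python3 - <<'E'
from workcell import get_state, eyes, env
import cv2
for n in("side","top"):
    im=eyes.read_camera(n); cv2.imwrite(f"pics/{n}0.png",im)
    c=eyes.calibration(n); print(n,c)
print(get_state())
E
```

```text
side {'K': array([[406.69078833,   0.        , 282.37484848],
       [  0.        , 406.69078833, 208.85337321],
       [  0.        ,   0.        ,   1.        ]]), 'k1': -0.012084243055826923, 'camera_from_world': array([[-0.97333205, -0.22841159,  0.02128087,  0.4746029 ],
       [ 0.13653714, -0.5022734 ,  0.85386125, -0.13992295],
       [-0.18434299,  0.83399615,  0.52006546, -0.97563124],
       [ 0.        ,  0.        ,  0.        ,  1.        ]])}
top {'K': array([[448.29894411,   0.        , 280.57765931],
       [  0.        , 448.29894411, 208.07045973],
       [  0.        ,   0.        ,   1.        ]]), 'k1': -0.1183110029504147, 'camera_from_world': array([[ 2.77179522e-02, -9.99615258e-01,  1.02504738e-03,
        -1.58015409e-02],
       [ 9.90083109e-01,  2.75948893e-02,  1.37745993e-01,
        -5.22960359e-01],
       [-1.37721282e-01, -2.80315473e-03,  9.90467057e-01,
        -1.10197103e+00],
       [ 0.00000000e+00,  0.00000000e+00,  0.00000000e+00,
         1.00000000e+00]])}
{'clock': 0.1, 'joint_pos': array([-1.37460698e+00,  3.13927131e-01,  4.51481019e-02,  1.30358583e+00,
        1.55486543e-05,  1.43121796e+00]), 'qvel': array([ 0.00168956, -0.00211274,  0.00128724, -0.00043313,  0.00072997,
        0.0014509 ]), 'tau': array([ 3.85009887e-03, -4.81724596e+01,  2.99243528e+01,  1.27521035e-02,
        1.04051790e-05, -2.73192455e-06]), 'tcp_pos': array([ 0.18943372, -0.5427385 ,  0.40391947]), 'orientation': array([-7.84174323e-04,  9.85940272e-01,  1.67096275e-01, -1.44249259e-05]), 'wrist_force': array([ 0.16968463, -0.27260826, -0.77215865]), 'ft_torque': array([ 0.03265645, -0.00463105,  0.0115395 ]), 'finger_gap': 0.0852786862496732}
```

View pics/top0.png

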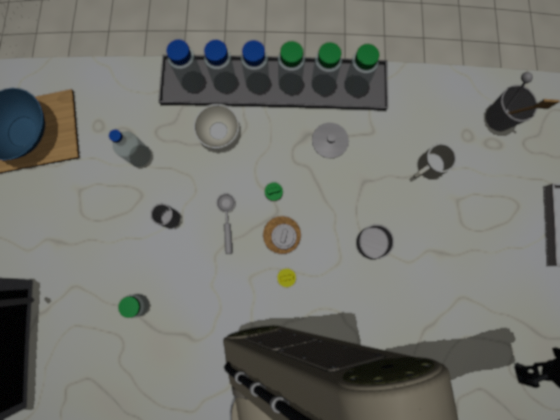

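View pics/side0.png

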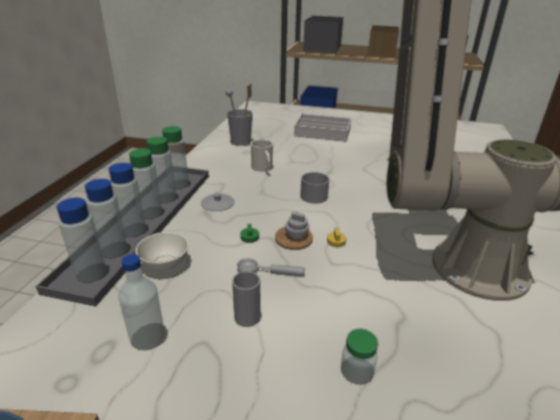

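The candidates:
- **Top view:** trivet with the nested steel lids at (282,235), tall tin at (165,216), wide tin at (374,242). The green cap at (274,191) and yellow cap at (287,277) are look-alikes.
- **Side view:** lids at (297,230), tin at (247,298).

The steel lids on the cork fit the description, so I'll enlarge them to confirm.

Run:
```python
import cv2,numpy as np
t=cv2.imread("pics/top0.png");s=cv2.imread("pics/side0.png")
def crop(im,x,y,w,h,k): return cv2.resize(im[y:y+h,x:x+w],None,fx=k,fy=k,interpolation=cv2.INTER_CUBIC)
a=crop(t,245,180,75,110,5.0/2*1.0*2*0.5*1.0*1.06*2)
A=cv2.resize(t[195:270,245:320],(400,300*4//3)); B=cv2.resize(s[195:260,260:325],(400,400))
cv2.imwrite("pics/cropA.png",np.hstack([A,B])[:400])
A=cv2.resize(t[185:245,135:195],(400,400),interpolation=2); B=cv2.resize(s[260:335,210:285],(400,400),interpolation=2)
cv2.imwrite("pics/cropB.png",np.hstack([A,B]))
```

```text
(no output)
```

View pics/cropA.png

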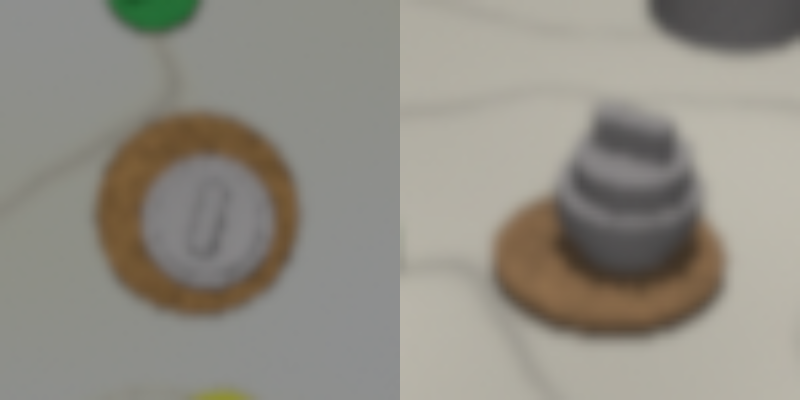

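View pics/cropB.png

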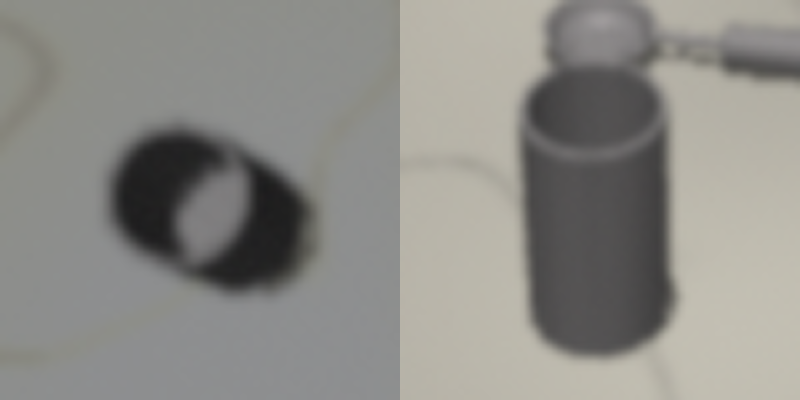

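The crop confirms it: grey steel bar, cap and rim on the cork, with the tall tin and its open mouth beside the spoon. Next I measure.

```bash
cat > h.py <<'E'
import numpy as np,cv2
from workcell import get_state, eyes, env
C={n:eyes.calibration(n) for n in("side","top")}
def ray(n,u,v):
    c=C[n];K=c["K"];p=np.array([(u-K[0,2])/K[0,0],(v-K[1,2])/K[1,1]]);q=p.copy()
    for _ in range(20): q=p/(1+c["k1"]*(q@q))
    T=c["camera_from_world"];R=T[:3,:3]
    return -R.T@T[:3,3], R.T@np.array([q[0],-q[1],-1])
def plane(n,u,v,z):
    o,d=ray(n,u,v);return o+d*(z-o[2])/d[2]
def tri(a,b):
    (o1,d1),(o2,d2)=ray("top",*a),ray("side",*b)
    s=np.linalg.lstsq(np.c_[d1,-d2],o2-o1,rcond=None)[0]
    p,q=o1+s[0]*d1,o2+s[1]*d2; return (p+q)/2,np.linalg.norm(p-q)
def proj(n,P):
    c=C[n];x=c["camera_from_world"]@np.r_[P,1];q=np.array([x[0],-x[1]])/-x[2];q=q*(1+c["k1"]*(q@q))
    return c["K"][0,0]*q+c["K"][:2,2]
E
python3 - <<'E'
from h import *
t=cv2.imread("pics/top0.png");s=cv2.imread("pics/side0.png")
hsv=cv2.cvtColor(t,cv2.COLOR_BGR2HSV)
# cork mask
m=((hsv[...,0]<25)&(hsv[...,1]>80)&(hsv[...,2]>40)).astype(np.uint8); m[:210]=0;m[262:]=0;m[:,:255]=0;m[:,310:]=0
cs,_=cv2.findContours(m,cv2.RETR_CCOMP,cv2.CHAIN_APPROX_NONE)
for c in cs:
    if len(c)>20:
        print(len(c),cv2.fitEllipse(c),cv2.minEnclosingCircle(c))
e=[cv2.fitEllipse(c) for c in cs if len(c)>20]
for x in e: print(plane("top",*x[0],.010),plane("top",*x[0],.042))
# tin top-view dark mask
g=cv2.cvtColor(t,cv2.COLOR_BGR2GRAY)[185:245,135:195]
m=(g<90).astype(np.uint8);cs,_=cv2.findContours(m,cv2.RETR_EXTERNAL,cv2.CHAIN_APPROX_NONE);c=max(cs,key=cv2.contourArea)
print("tin top",cv2.boundingRect(c))
g=cv2.cvtColor(s,cv2.COLOR_BGR2GRAY)
print(g[268:325:2,246]); print(g[285,222:275]); print(g[316,222:275])
print("side mouth guess",plane("side",246.5,281,.1),plane("top",162.4,214.5,.1),tri((162.4,214.5),(246.5,281)))
E
```

```text
104 ((281.46405029296875, 234.58946228027344), (35.979644775390625, 36.282344818115234), 138.0878448486328) ((281.5, 234.5), 18.560810089111328)
74 ((283.4865417480469, 236.16995239257812), (26.723346710205078, 26.886524200439453), 87.9027328491211) ((283.5, 236.3076934814453), 13.918767929077148)
[ 0.45791369 -0.00538581  0.01      ] [ 0.4553763  -0.00535995  0.042     ]
[ 0.45397833 -0.01070718  0.01      ] [ 0.45155011 -0.0105337   0.042     ]
tin top (17, 20, 30, 24)
[136 132 102  82  80  81  81  81  80  82 101  91  80  80  82  82  82  81
  82  82  82  82  82  82  82  84  83  83  84]
[180 179 180 180 180 180 181 180 177 161 128 104 105 103  94  82  76  73
  73  74  76  78  79  80  81  82  82  83  83  83  84  88  93 100 103  97
  85  96 134 165 178 179 179 179 179 178 179 178 179 178 178 178 178]
[183 183 183 183 184 184 185 184 185 184 181 162 118  81  76  77  79  81
  82  83  84  84  84  83  82  83  82  81  81  80  77  75  74  71  69  66
  66  73  93 126 163 183 189 190 190 190 190 190 190 190 190 190 190]
side mouth guess [0.48996282 0.29574309 0.1       ] [0.4907537 0.2828111 0.1      ] (array([0.49262712, 0.28554304, 0.0905242 ]), np.float64(0.0015482330029866905))
```

```bash
cat >> h.py <<'E'
def circ(P):
    A=np.c_[2*P[:,:2],np.ones(len(P))];b=(P[:,:2]**2).sum(1);x=np.linalg.lstsq(A,b,rcond=None)[0]
    r=np.sqrt(x[2]+x[0]**2+x[1]**2);res=np.hypot(P[:,0]-x[0],P[:,1]-x[1])-r;return x[:2],r,res.std()
def subc(img,thr):  # subpixel-ish contours via 8x upsample; returns list of Nx2 px coords
    k=8;h,w=img.shape;u=cv2.resize(img,(w*k,h*k),interpolation=cv2.INTER_CUBIC)
    cs,_=cv2.findContours((u<thr).astype(np.uint8),cv2.RETR_CCOMP,cv2.CHAIN_APPROX_NONE)
    return [ (c[:,0]+.5)/k-.5 for c in cs if len(c)>100]
E
python3 - <<'E'
from h import *
t=cv2.imread("pics/top0.png");s=cv2.imread("pics/side0.png")
g=cv2.cvtColor(t,cv2.COLOR_BGR2GRAY)[185:245,135:195]
for c in subc(g,90):
    c=c+[135,185]; print("top c",len(c),c.min(0),c.max(0))
    P=np.array([plane("top",*p,.1) for p in c])
    if len(c)>400:
        for lim in (160,163): # left part
            q=P[c[:,0]<lim]; print(lim,circ(q))
# side: outer silhouette of tin upper half
g=cv2.cvtColor(s,cv2.COLOR_BGR2GRAY)
o=(215,262);sub=g[262:335,215:280]
for c in subc(sub,140):
    c=c+o; print("side c",len(c),c.min(0),c.max(0))
    if len(c)>400:
        l=[c[abs(c[:,1]-r)<.1] for r in (285,290,300,310)]
        for x in l: print(x[:,0].min(),x[:,0].max(),x[:,1].mean())
# bright lip ridge front: max of g in each column rows 282..294
pts=[]
for u in range(234,260):
    col=g[283:295,u].astype(float); v=col.argmax()
    if 0<v<11:
        a,b,cc=col[v-1:v+2]; pts.append((u,283+v+.5*(a-cc)/(a-2*b+cc)))
pts=np.array(pts); print(np.round(pts[::4],1))
P=np.array([plane("side",*p,.1) for p in pts]);print(circ(P))
E
```

```text
top c 611 [151.1875 204.0625] [181.0625 228.1875]
160 (array([0.49241736, 0.2867413 ]), np.float64(0.02372971229906408), np.float64(0.0002793543431460818))
163 (array([0.49184069, 0.28537941]), np.float64(0.024775497824998945), np.float64(0.0009081597301876472))
top c 281 [161.0625 208.8125] [171.5625 224.0625]
side c 1774 [231.6875 261.5625] [279.4375 326.5625]
231.6875 260.0625 285.0
231.9375 260.0625 290.0
232.4375 260.1875 300.0
233.1875 260.3125 310.0
[[234.  284.7]
 [238.  287.4]
 [242.  288.4]
 [246.  288.5]
 [250.  288. ]
 [254.  286.2]]
(array([0.49309912, 0.29190559]), np.float64(0.02535290431559399), np.float64(0.00018885295190670706))
```

Run:
```python
from h import *
print(plane("side",298.2,213.2,.076),plane("top",284.2,235.7,.076),tri((284.2,235.7),(298.2,213.2)))
t=cv2.imread("pics/top0.png");s=cv2.imread("pics/side0.png")
# trivet in side: brown mask
hs=cv2.cvtColor(s,cv2.COLOR_BGR2HSV);m=((hs[...,0]<20)&(hs[...,1]>90)).astype(np.uint8);m[:215]=0;m[255:]=0;m[:,:265]=0;m[:,320:]=0
ys,xs=np.where(m);print(xs.min(),xs.max(),ys.min(),ys.max())
# cork top circle: left & right extremes and front edge
for z in(.01,): 
  print(plane("side",(xs.min()+xs.max())/2,ys[xs<=xs.min()+1].mean(),z))
for n,im in(("top",t),("side",s)):
  g=cv2.cvtColor(im,cv2.COLOR_BGR2HSV)
  for nm,lo,hi in(("green",45,80),("yellow",24,34)):
    m=((g[...,0]>lo)&(g[...,0]<hi)&(g[...,1]>120)).astype(np.uint8)
    k,l,st,ce=cv2.connectedComponentsWithStats(m)
    for i in range(1,k):
      if st[i,4]>100: print(n,nm,st[i],ce[i])
```

```text
[ 0.44961288 -0.00537901  0.076     ] [ 0.45016155 -0.01205131  0.076     ] (array([ 0.45062706, -0.01206331,  0.07178348]), np.float64(0.0002832091175113188))
276 311 228 248
[0.45714698 0.00489465 0.01      ]
top green [281  42  22  24 427] [291.16627635  53.4941452 ]
top green [319  43  22  24 423] [329.16548463  54.62174941]
top green [356  45  23  24 429] [366.77622378  56.23776224]
top green [266 183  16  17 220] [273.37727273 191.18636364]
top green [119 297  21  20 329] [128.99088146 306.57142857]
top yellow [278 269  18  18 260] [286.2        277.37692308]
side green [131 127  49  40 730] [154.43561644 146.87808219]
side green [242 226  16  15 157] [249.26751592 234.34394904]
side green [348 330  29  28 613] [361.5269168  343.29853181]
```

Call:
{"fn": "carry_out", "kwargs": {"motion": [{"jaw": 1, "wz": -10}, {"jaw": 1, "wz": -10}], "force": 40}}

```text
invalid input at $.motion[0]: expected keys jaw, tx, ty, tz, wx, wy, wz
```

```bash
python3 -c "
from h import *
print(get_state())"
```

```text
{'clock': 0.1, 'joint_pos': array([-1.37460698e+00,  3.13927131e-01,  4.51481019e-02,  1.30358583e+00,
        1.55486543e-05,  1.43121796e+00]), 'qvel': array([ 0.00168956, -0.00211274,  0.00128724, -0.00043313,  0.00072997,
        0.0014509 ]), 'tau': array([ 3.85009887e-03, -4.81724596e+01,  2.99243528e+01,  1.27521035e-02,
        1.04051790e-05, -2.73192455e-06]), 'tcp_pos': array([ 0.18943372, -0.5427385 ,  0.40391947]), 'orientation': array([-7.84174323e-04,  9.85940272e-01,  1.67096275e-01, -1.44249259e-05]), 'wrist_force': array([ 0.16968463, -0.27260826, -0.77215865]), 'ft_torque': array([ 0.03265645, -0.00463105,  0.0115395 ]), 'finger_gap': 0.0852786862496732}
```

Call:
{"fn": "carry_out", "kwargs": {"motion": [{"jaw": 1, "tx": 0, "ty": 0, "tz": 0, "wx": 0, "wy": 0, "wz": -10}, {"jaw": 1, "tx": 0, "ty": 0, "tz": 0, "wx": 0, "wy": 0, "wz": -10}, {"jaw": 1, "tx": 0, "ty": 0, "tz": 0, "wx": 0, "wy": 0, "wz": -10}, {"jaw": 1, "tx": 0, "ty": 0, "tz": 0, "wx": 0, "wy": 0, "wz": -10}, {"jaw": 1, "tx": 0, "ty": 0, "tz": 0, "wx": 0, "wy": 0, "wz": -10}, {"jaw": 1, "tx": 0, "ty": 0, "tz": 0, "wx": 0, "wy": 0, "wz": -10}, {"jaw": 1, "tx": 0, "ty": 0, "tz": 0, "wx": 0, "wy": 0, "wz": -10}, {"jaw": 1, "tx": 0, "ty": 0, "tz": 0, "wx": 0, "wy": 0, "wz": -10}, {"jaw": 1, "tx": 0, "ty": 0, "tz": 0, "wx": 0, "wy": 0, "wz": -10}, {"jaw": 1, "tx": 0, "ty": 0, "tz": 0, "wx": 0, "wy": 0, "wz": -10}, {"jaw": 1, "tx": 0, "ty": 0, "tz": 0, "wx": 0, "wy": 0, "wz": -10}, {"jaw": 1, "tx": 0, "ty": 0, "tz": 0, "wx": 0, "wy": 0, "wz": -10}, {"jaw": 1, "tx": 0, "ty": 0, "tz": 0, "wx": 0, "wy": 0, "wz": -10}, {"jaw": 1, "tx": 0, "ty": 0, "tz": 0, "wx": 0, "wy": 0, "wz": -10}, {"jaw": 1, "tx": 0, "ty": 0, "tz": 0, "wx": 0, "wy": 0, "wz": -10}, {"jaw": 1, "tx": 0, "ty": 0, "tz": 0, "wx": 0, "wy": 0, "wz": -2}, {"jaw": 1, "tx": 0, "ty": 0, "tz": 0, "wx": 0, "wy": 0, "wz": 0}], "force": 40}}

```text
clock: 2.22
tcp_pos: [0.1895, -0.5429, 0.4045]
orientation: [-0.0, 0.078, 0.997, 0.0]
wrist_force: [-0.5, -0.2, 0.5]
finger_gap: 0.0851
```

```bash
cat >> h.py <<'E'
from scipy.spatial.transform import Rotation as Ro
def togo(P):
    s=get_state();w=s["orientation"];R=Ro.from_quat([w[1],w[2],w[3],w[0]])
    print("t",s["clock"],"tcp",np.round(s["tcp_pos"],4),"j",np.round(s["joint_pos"],2),"gap",round(s["finger_gap"],4),"F",np.round(s["wrist_force"],2))
    print(np.round(R.as_matrix(),3).tolist())
    if P is not None: print("tool move cm",np.round(100*(R.inv().apply(np.array(P)-s["tcp_pos"])),2))
E
python3 -c "
from h import *
togo([.451,-.011,.33])"
```

```text
t 2.225 tcp [ 0.1895 -0.5429  0.4045] j [-1.37  0.31  0.05  1.3  -0.   -1.22] gap 0.0851 F [-0.53 -0.2   0.49]
[[-0.988, 0.155, -0.0], [0.155, 0.988, 0.0], [0.0, 0.0, -1.0]]
tool move cm [-17.62  56.59   7.47]
```

Call:
{"fn": "carry_out", "kwargs": {"motion": [{"jaw": 1, "tx": -0.9, "ty": 2.8, "tz": 0.3, "wx": 0, "wy": 0, "wz": 0}, {"jaw": 1, "tx": -0.9, "ty": 2.8, "tz": 0.3, "wx": 0, "wy": 0, "wz": 0}, {"jaw": 1, "tx": -0.9, "ty": 2.8, "tz": 0.3, "wx": 0, "wy": 0, "wz": 0}, {"jaw": 1, "tx": -0.9, "ty": 2.8, "tz": 0.3, "wx": 0, "wy": 0, "wz": 0}, {"jaw": 1, "tx": -0.9, "ty": 2.8, "tz": 0.3, "wx": 0, "wy": 0, "wz": 0}, {"jaw": 1, "tx": -0.9, "ty": 2.8, "tz": 0.3, "wx": 0, "wy": 0, "wz": 0}, {"jaw": 1, "tx": -0.9, "ty": 2.8, "tz": 0.3, "wx": 0, "wy": 0, "wz": 0}, {"jaw": 1, "tx": -0.9, "ty": 2.8, "tz": 0.3, "wx": 0, "wy": 0, "wz": 0}, {"jaw": 1, "tx": -0.9, "ty": 2.8, "tz": 0.3, "wx": 0, "wy": 0, "wz": 0}, {"jaw": 1, "tx": -0.9, "ty": 2.8, "tz": 0.3, "wx": 0, "wy": 0, "wz": 0}, {"jaw": 1, "tx": -0.9, "ty": 2.8, "tz": 0.3, "wx": 0, "wy": 0, "wz": 0}, {"jaw": 1, "tx": -0.9, "ty": 2.8, "tz": 0.3, "wx": 0, "wy": 0, "wz": 0}, {"jaw": 1, "tx": -0.9, "ty": 2.8, "tz": 0.3, "wx": 0, "wy": 0, "wz": 0}, {"jaw": 1, "tx": -0.9, "ty": 2.8, "tz": 0.3, "wx": 0, "wy": 0, "wz": 0}, {"jaw": 1, "tx": -0.9, "ty": 2.8, "tz": 0.3, "wx": 0, "wy": 0, "wz": 0}, {"jaw": 1, "tx": -0.9, "ty": 2.8, "tz": 0.3, "wx": 0, "wy": 0, "wz": 0}, {"jaw": 1, "tx": -0.9, "ty": 2.8, "tz": 0.3, "wx": 0, "wy": 0, "wz": 0}, {"jaw": 1, "tx": -0.9, "ty": 2.8, "tz": 0.3, "wx": 0, "wy": 0, "wz": 0}, {"jaw": 1, "tx": -0.9, "ty": 2.8, "tz": 0.3, "wx": 0, "wy": 0, "wz": 0}, {"jaw": 1, "tx": 0, "ty": 0, "tz": 0, "wx": 0, "wy": 0, "wz": 0}]}}

```text
clock: 4.72
tcp_pos: [0.4398, -0.0419, 0.3474]
orientation: [-0.0, 0.076, 0.997, 0.0]
wrist_force: [-0.6, 0.0, 0.2]
finger_gap: 0.0853
```

```bash
python3 -c "
from h import *
togo([.451,-.010,.29])
im=eyes.read_camera('side');cv2.imwrite('pics/s1.png',cv2.resize(im[120:300,180:420],None,fx=3,fy=3,interpolation=2))
im=eyes.read_camera('top');cv2.imwrite('pics/t1.png',cv2.resize(im[140:320,160:400],None,fx=3,fy=3,interpolation=2))"
```

```text
t 4.725 tcp [ 0.4398 -0.0419  0.3474] j [-0.28  0.09 -0.38  1.1  -0.   -0.13] gap 0.0853 F [-0.62  0.01  0.18]
[[-0.989, 0.151, -0.0], [0.151, 0.989, 0.0], [0.0, 0.0, -1.0]]
tool move cm [-0.63  3.33  5.74]
```

View pics/s1.png

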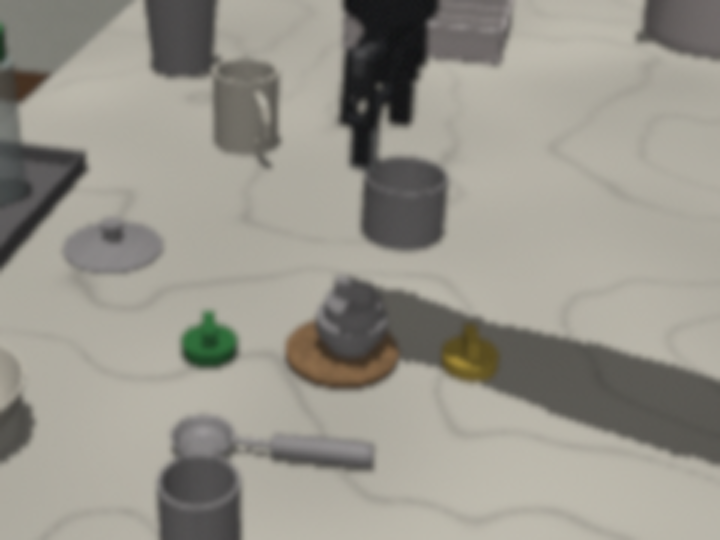

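Call:
{"fn": "carry_out", "kwargs": {"motion": [{"jaw": 1, "tx": -0.2, "ty": 1.1, "tz": 1.9, "wx": 0, "wy": 0, "wz": 0}, {"jaw": 1, "tx": -0.2, "ty": 1.1, "tz": 1.9, "wx": 0, "wy": 0, "wz": 0}, {"jaw": 1, "tx": -0.2, "ty": 1.1, "tz": 1.9, "wx": 0, "wy": 0, "wz": 0}, {"jaw": 1, "tx": 0, "ty": 0, "tz": 0, "wx": 0, "wy": 0, "wz": 0}, {"jaw": 1, "tx": 0, "ty": 0, "tz": 0, "wx": 0, "wy": 0, "wz": 0}]}}

```text
clock: 5.45
tcp_pos: [0.4505, -0.0122, 0.2913]
orientation: [0.0, 0.077, 0.997, -0.0]
wrist_force: [0.1, 0.6, 0.8]
finger_gap: 0.0856
```

```bash
python3 -c "
from h import *
togo([.451,-.010,.19])
im=eyes.read_camera('side');cv2.imwrite('pics/s2.png',cv2.resize(im[140:260,230:370],None,fx=5,fy=5,interpolation=2))
im=eyes.read_camera('top');cv2.imwrite('pics/t2.png',cv2.resize(im[170:290,210:350],None,fx=5,fy=5,interpolation=2))"
```

```text
t 5.45 tcp [ 0.4505 -0.0122  0.2913] j [-0.21  0.15 -0.46  0.96 -0.   -0.05] gap 0.0856 F [0.13 0.56 0.83]
[[-0.988, 0.154, 0.0], [0.154, 0.988, -0.001], [-0.001, -0.0, -1.0]]
tool move cm [-1.000e-02  2.300e-01  1.013e+01]
```

View pics/s2.png

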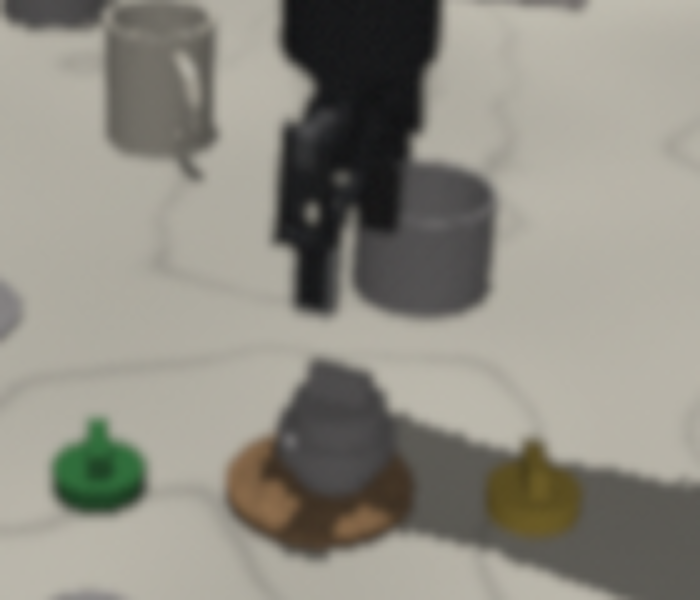

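View pics/t2.png

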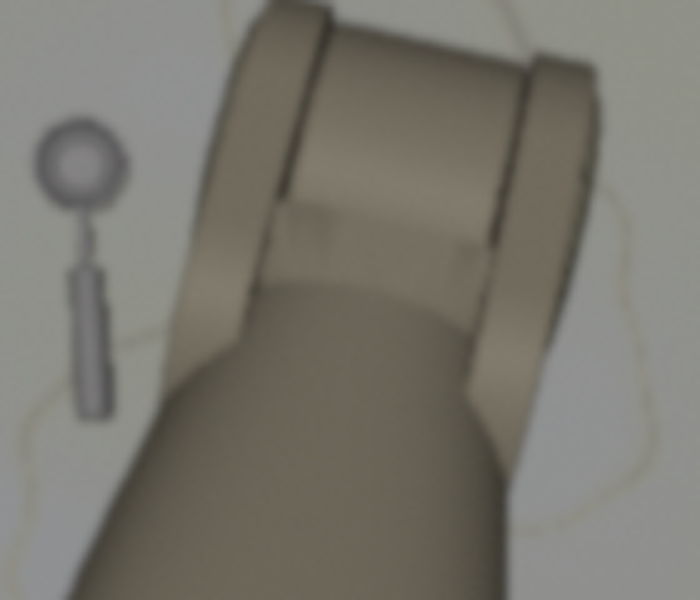

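```bash
python3 -c "
from h import *
p=np.array([.4505,-.0122,.2913]);y=np.array([.154,.988,0]);x=np.array([-.988,.154,0])
for s in(1,-1):
  for d in (.0425,.057):
    for b in(-.011,.011): print(s,d,b,[(np.round(5*(proj('side',p+s*d*y+b*x-[0,0,L])-[230,140]))).tolist() for L in (.16,.173)])
"
```

```text
1 0.0425 -0.011 [[294.0, 298.0], [294.0, 322.0]]
1 0.0425 0.011 [[338.0, 308.0], [337.0, 331.0]]
1 0.057 -0.011 [[283.0, 312.0], [283.0, 336.0]]
1 0.057 0.011 [[327.0, 322.0], [326.0, 346.0]]
-1 0.0425 -0.011 [[355.0, 222.0], [354.0, 244.0]]
-1 0.0425 0.011 [[396.0, 230.0], [394.0, 253.0]]
-1 0.057 -0.011 [[364.0, 210.0], [363.0, 232.0]]
-1 0.057 0.011 [[405.0, 218.0], [403.0, 241.0]]
```

Call:
{"fn": "carry_out", "kwargs": {"motion": [{"jaw": 1, "tx": 0, "ty": 0.1, "tz": 1.5, "wx": 0, "wy": 0, "wz": 0}, {"jaw": 1, "tx": 0, "ty": 0.2, "tz": 1.5, "wx": 0, "wy": 0, "wz": 0}, {"jaw": 1, "tx": 0, "ty": 0, "tz": 1.5, "wx": 0, "wy": 0, "wz": 0}, {"jaw": 1, "tx": 0, "ty": 0, "tz": 1.5, "wx": 0, "wy": 0, "wz": 0}, {"jaw": 1, "tx": 0, "ty": 0, "tz": 0, "wx": 0, "wy": 0, "wz": 0}]}}

```text
clock: 6.18
tcp_pos: [0.4506, -0.0088, 0.2305]
orientation: [-0.001, 0.077, 0.997, -0.0]
wrist_force: [0.2, -0.7, -0.8]
finger_gap: 0.0854
```

```bash
python3 -c "
from h import *
togo([.451,-.010,.187])
im=eyes.read_camera('side');cv2.imwrite('pics/s3.png',cv2.resize(im[140:260,230:370],None,fx=5,fy=5,interpolation=2))"
```

```text
t 6.175 tcp [ 0.4506 -0.0088  0.2305] j [-0.2   0.21 -0.55  0.81 -0.   -0.04] gap 0.0854 F [ 0.18 -0.67 -0.77]
[[-0.988, 0.153, -0.001], [0.153, 0.988, 0.0], [0.001, -0.0, -1.0]]
tool move cm [-0.06 -0.11  4.35]
```

View pics/s3.png

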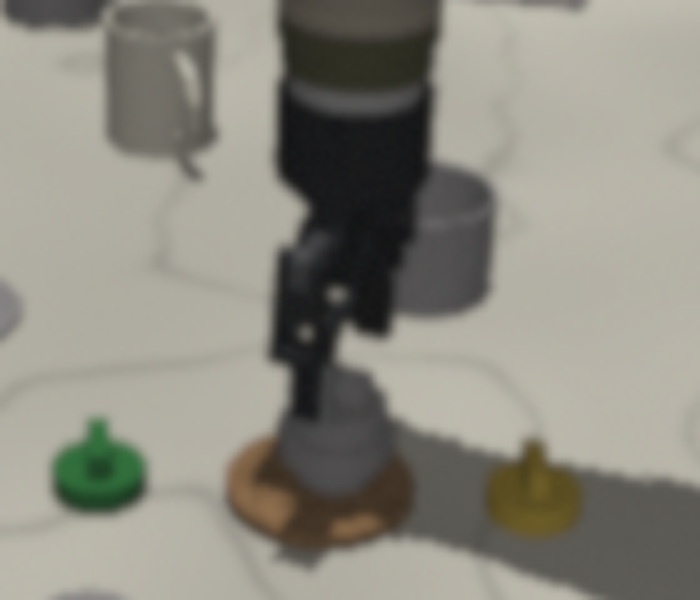

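Call:
{"fn": "carry_out", "kwargs": {"motion": [{"jaw": 1, "tx": 0, "ty": 0, "tz": 1.1, "wx": 0, "wy": 0, "wz": 0}, {"jaw": 1, "tx": 0, "ty": 0, "tz": 1.1, "wx": 0, "wy": 0, "wz": 0}, {"jaw": 1, "tx": 0, "ty": 0, "tz": 1.1, "wx": 0, "wy": 0, "wz": 0}, {"jaw": 1, "tx": 0, "ty": 0, "tz": 1.0, "wx": 0, "wy": 0, "wz": 0}, {"jaw": 1, "tx": 0, "ty": 0, "tz": 0, "wx": 0, "wy": 0, "wz": 0}]}}

```text
clock: 6.85
tcp_pos: [0.4504, -0.0084, 0.1866]
orientation: [-0.001, 0.076, 0.997, 0.0]
wrist_force: [0.5, -0.1, -0.4]
finger_gap: 0.0853
```

```bash
python3 -c "
from h import *
togo([.451,-.010,.187])
im=eyes.read_camera('side');cv2.imwrite('pics/s4.png',cv2.resize(im[140:260,230:370],None,fx=5,fy=5,interpolation=2))"
```

```text
t 6.85 tcp [ 0.4504 -0.0084  0.1866] j [-0.2   0.27 -0.6   0.7  -0.   -0.04] gap 0.0853 F [ 0.52 -0.06 -0.43]
[[-0.988, 0.152, -0.002], [0.152, 0.988, 0.0], [0.002, 0.0, -1.0]]
tool move cm [-0.09 -0.15 -0.04]
```

View pics/s4.png

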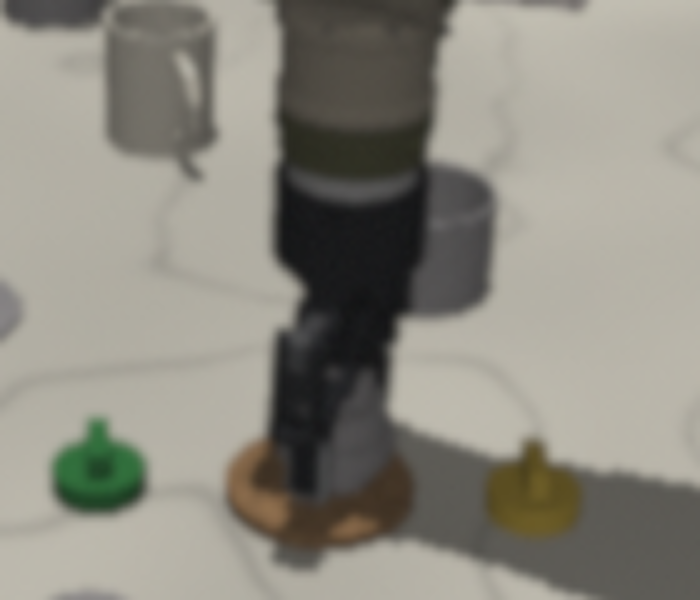

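Call:
{"fn": "carry_out", "kwargs": {"motion": [{"jaw": 0.6, "tx": 0, "ty": 0, "tz": 0, "wx": 0, "wy": 0, "wz": 0}, {"jaw": 0.5, "tx": 0, "ty": 0, "tz": 0, "wx": 0, "wy": 0, "wz": 0}, {"jaw": 0.4, "tx": 0, "ty": 0, "tz": 0, "wx": 0, "wy": 0, "wz": 0}, {"jaw": 0.3, "tx": 0, "ty": 0, "tz": 0, "wx": 0, "wy": 0, "wz": 0}, {"jaw": 0, "tx": 0, "ty": 0, "tz": 0, "wx": 0, "wy": 0, "wz": 0}, {"jaw": -1, "tx": 0, "ty": 0, "tz": 0, "wx": 0, "wy": 0, "wz": 0}, {"jaw": -1, "tx": 0, "ty": 0, "tz": 0, "wx": 0, "wy": 0, "wz": 0}, {"jaw": -1, "tx": 0, "ty": 0, "tz": 0, "wx": 0, "wy": 0, "wz": 0}], "force": 40}}

```text
clock: 7.9
tcp_pos: [0.4511, -0.0085, 0.1884]
orientation: [0.001, 0.076, 0.997, -0.0]
wrist_force: [-2.0, 0.6, 5.8]
finger_gap: 0.0602
```

```bash
python3 -c "
from h import *
togo([.451,-.010,.287])
im=eyes.read_camera('side');cv2.imwrite('pics/s5.png',cv2.resize(im[140:260,230:370],None,fx=5,fy=5,interpolation=2))"
```

```text
t 7.9 tcp [ 0.4511 -0.0085  0.1884] j [-0.2   0.27 -0.6   0.7  -0.   -0.04] gap 0.0602 F [-1.96  0.57  5.85]
[[-0.988, 0.152, 0.001], [0.152, 0.988, -0.0], [-0.001, -0.0, -1.0]]
tool move cm [-0.02 -0.15 -9.86]
```

View pics/s5.png

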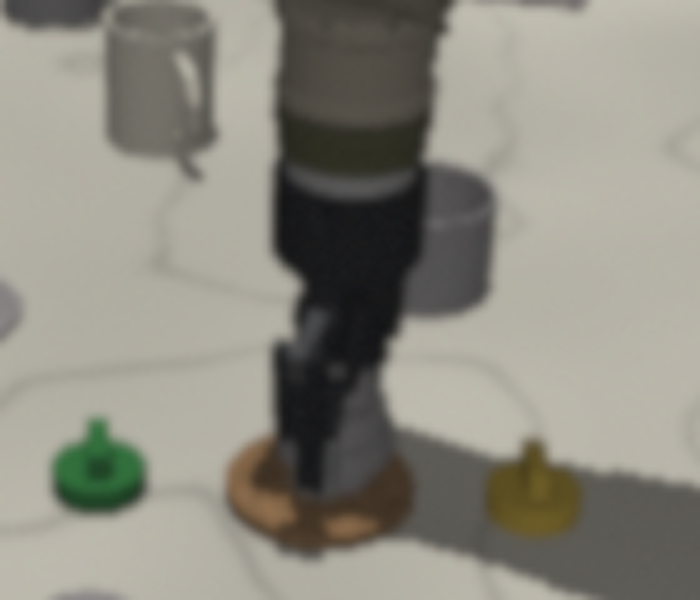

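Call:
{"fn": "carry_out", "kwargs": {"motion": [{"jaw": -1, "tx": 0, "ty": 0, "tz": -0.3, "wx": 0, "wy": 0, "wz": 0}, {"jaw": -1, "tx": 0, "ty": 0, "tz": -0.4, "wx": 0, "wy": 0, "wz": 0}, {"jaw": -1, "tx": 0, "ty": 0, "tz": -0.7, "wx": 0, "wy": 0, "wz": 0}, {"jaw": -1, "tx": 0, "ty": 0, "tz": -1, "wx": 0, "wy": 0, "wz": 0}, {"jaw": -1, "tx": 0, "ty": 0, "tz": -1, "wx": 0, "wy": 0, "wz": 0}, {"jaw": -1, "tx": 0, "ty": 0, "tz": -1, "wx": 0, "wy": 0, "wz": 0}, {"jaw": -1, "tx": 0, "ty": 0, "tz": -0.6, "wx": 0, "wy": 0, "wz": 0}, {"jaw": -1, "tx": 0, "ty": 0, "tz": 0, "wx": 0, "wy": 0, "wz": 0}]}}

```text
clock: 8.95
tcp_pos: [0.4512, -0.0086, 0.2383]
orientation: [0.001, 0.076, 0.997, -0.0]
wrist_force: [1.1, -0.2, -1.1]
finger_gap: 0.0595
```

```bash
python3 -c "
from h import *
togo([.451,-.010,.32])
im=eyes.read_camera('side');cv2.imwrite('pics/s6.png',cv2.resize(im[120:260,230:370],None,fx=5,fy=5,interpolation=2)[:600+100][:600])"
```

```text
t 8.95 tcp [ 0.4512 -0.0086  0.2383] j [-0.2   0.2  -0.54  0.83 -0.   -0.04] gap 0.0595 F [ 1.06 -0.22 -1.15]
[[-0.988, 0.152, 0.001], [0.152, 0.988, -0.0], [-0.001, -0.0, -1.0]]
tool move cm [-0.02 -0.15 -8.17]
```

View pics/s6.png

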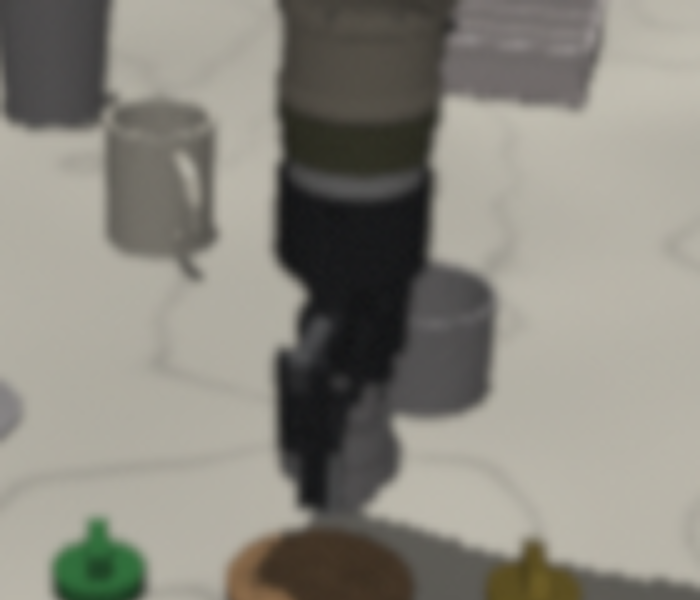

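```bash
python3 -c "
from h import *
togo([.493,.2888,.31])"
```

```text
t 9.0 tcp [ 0.451  -0.0085  0.2378] j [-0.2   0.2  -0.54  0.83 -0.   -0.04] gap 0.0596 F [-0.48 -0.3  -1.86]
[[-0.988, 0.152, 0.0], [0.152, 0.988, -0.0], [-0.0, -0.0, -1.0]]
tool move cm [ 0.37 30.02 -7.22]
```

Call:
{"fn": "carry_out", "kwargs": {"motion": [{"jaw": -1, "tx": 0, "ty": 0, "tz": -1, "wx": 0, "wy": 0, "wz": 0}, {"jaw": -1, "tx": 0, "ty": 0, "tz": -1.5, "wx": 0, "wy": 0, "wz": 0}, {"jaw": -1, "tx": 0, "ty": 0, "tz": -2, "wx": 0, "wy": 0, "wz": 0}, {"jaw": -1, "tx": 0, "ty": 0, "tz": -1.5, "wx": 0, "wy": 0, "wz": 0}, {"jaw": -1, "tx": 0, "ty": 0, "tz": -1, "wx": 0, "wy": 0, "wz": 0}, {"jaw": -1, "tx": 0, "ty": 0, "tz": 0, "wx": 0, "wy": 0, "wz": 0}]}}

```text
clock: 9.75
tcp_pos: [0.4512, -0.0086, 0.3083]
orientation: [0.001, 0.076, 0.997, -0.0]
wrist_force: [-0.9, 0.4, -1.6]
finger_gap: 0.0597
```

```bash
python3 -c "
from h import *
togo([.493,.2888,.31])"
```

```text
t 9.75 tcp [ 0.4512 -0.0086  0.3083] j [-0.2   0.13 -0.43  1.01 -0.   -0.04] gap 0.0597 F [-0.93  0.41 -1.56]
[[-0.988, 0.152, 0.001], [0.152, 0.988, -0.0], [-0.001, -0.0, -1.0]]
tool move cm [ 0.4  30.03 -0.17]
```

Moving across in a gentle ramp, stopping just short.

Call:
{"fn": "carry_out", "kwargs": {"motion": [{"jaw": -1, "tx": 0, "ty": 0.5, "tz": 0, "wx": 0, "wy": 0, "wz": 0}, {"jaw": -1, "tx": 0, "ty": 1, "tz": 0, "wx": 0, "wy": 0, "wz": 0}, {"jaw": -1, "tx": 0.1, "ty": 1.5, "tz": 0, "wx": 0, "wy": 0, "wz": 0}, {"jaw": -1, "tx": 0, "ty": 2, "tz": 0, "wx": 0, "wy": 0, "wz": 0}, {"jaw": -1, "tx": 0, "ty": 2, "tz": 0, "wx": 0, "wy": 0, "wz": 0}, {"jaw": -1, "tx": 0.1, "ty": 2, "tz": 0, "wx": 0, "wy": 0, "wz": 0}, {"jaw": -1, "tx": 0, "ty": 2, "tz": 0, "wx": 0, "wy": 0, "wz": 0}, {"jaw": -1, "tx": 0, "ty": 2, "tz": 0, "wx": 0, "wy": 0, "wz": 0}, {"jaw": -1, "tx": 0.1, "ty": 2, "tz": 0, "wx": 0, "wy": 0, "wz": 0}, {"jaw": -1, "tx": 0, "ty": 2, "tz": 0, "wx": 0, "wy": 0, "wz": 0}, {"jaw": -1, "tx": 0, "ty": 2, "tz": 0, "wx": 0, "wy": 0, "wz": 0}, {"jaw": -1, "tx": 0.1, "ty": 2, "tz": 0, "wx": 0, "wy": 0, "wz": 0}, {"jaw": -1, "tx": 0, "ty": 2, "tz": 0, "wx": 0, "wy": 0, "wz": 0}, {"jaw": -1, "tx": 0, "ty": 2, "tz": 0, "wx": 0, "wy": 0, "wz": 0}, {"jaw": -1, "tx": 0, "ty": 2, "tz": 0, "wx": 0, "wy": 0, "wz": 0}, {"jaw": -1, "tx": 0, "ty": 1.5, "tz": 0, "wx": 0, "wy": 0, "wz": 0}, {"jaw": -1, "tx": 0, "ty": 1, "tz": 0, "wx": 0, "wy": 0, "wz": 0}, {"jaw": -1, "tx": 0, "ty": 0.5, "tz": 0, "wx": 0, "wy": 0, "wz": 0}, {"jaw": -1, "tx": 0, "ty": 0, "tz": 0, "wx": 0, "wy": 0, "wz": 0}]}}

```text
clock: 12.12
tcp_pos: [0.4927, 0.2886, 0.3076]
orientation: [-0.0, 0.076, 0.997, -0.0]
wrist_force: [-0.0, 0.3, -2.5]
finger_gap: 0.0595
```

```bash
python3 -c "
from h import *
togo([.493,.2888,.29])
im=eyes.read_camera('side');cv2.imwrite('pics/s7f.png',im);cv2.imwrite('pics/s7.png',cv2.resize(im[210:335,170:320],None,fx=4.8,fy=4.8,interpolation=2))
im=eyes.read_camera('top');cv2.imwrite('pics/t7.png',im)"
```

```text
t 12.125 tcp [0.4927 0.2886 0.3076] j [ 0.39  0.35 -0.14  1.08 -0.    0.54] gap 0.0595 F [-0.02  0.28 -2.48]
[[-0.988, 0.152, -0.0], [0.152, 0.988, -0.0], [0.0, -0.0, -1.0]]
tool move cm [-0.03  0.02  1.76]
```

View pics/s7.png

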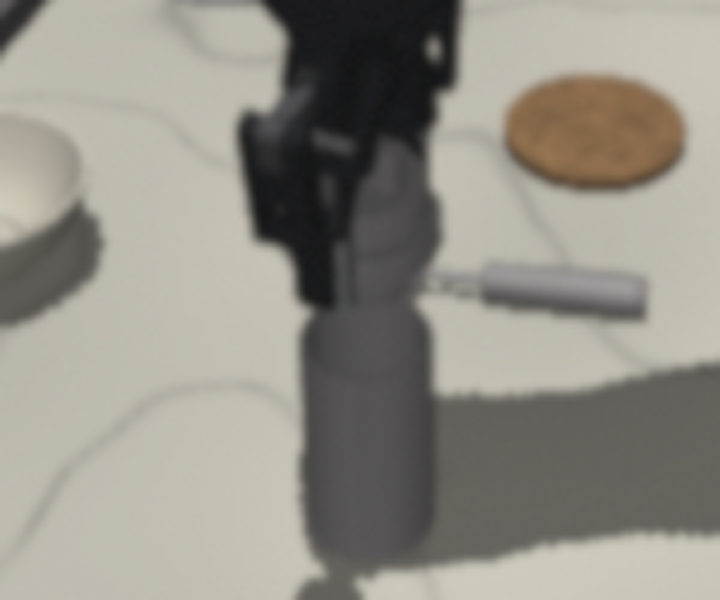

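View pics/t7.png

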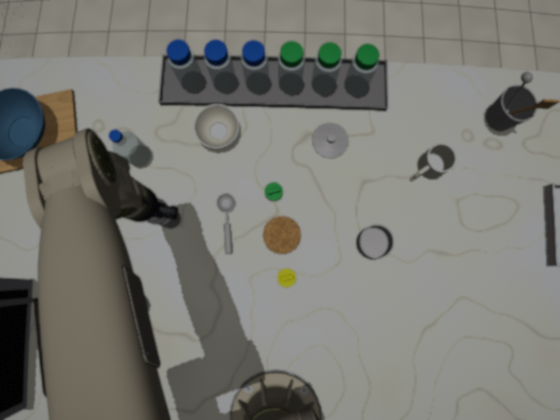

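```bash
python3 -c "
from h import *
a=np.linspace(0,2*np.pi,181)
def ext(x,y,z,r):
  q=np.array([proj('side',[x+r*np.cos(t),y+r*np.sin(t),z]) for t in a]); q=(q-[170,210])*4.8
  return np.round(np.r_[q.min(0),q.max(0)],1)
for dx in(0,.002,-.002): print('rim',dx,ext(.4927+dx,.2886,.155,.031),'plugbot',ext(.4927+dx,.2886,.13,.018))
print('tin',ext(.493,.2888,.1,.027),ext(.493,.2888,0,.027))
print('flask',plane('top',117,136,.19))
s=cv2.imread('pics/s7f.png');g=cv2.cvtColor(s,cv2.COLOR_BGR2GRAY)
for v in range(244,330,3): print(v,(v-210)*4.8,g[v,254:268])
"
```

```text
rim 0 [280.6 169.3 443.7 269.8] plugbot [317.5 239.8 410.5 299.2]
rim 0.002 [275.6 168.6 438.6 268.9] plugbot [312.6 239.  405.6 298.3]
rim -0.002 [285.6 170.1 448.7 270.7] plugbot [322.4 240.6 415.5 300. ]
tin [296.6 284.1 433.3 374.9] [307.  462.5 435.  557.5]
flask [0.65777257 0.37695844 0.19      ]
244 163.2 [ 68  71  72  73  91 134 174 189 191 191 190 190 190 190]
247 177.6 [ 68  71  73  76  93 133 173 189 191 191 191 190 190 190]
250 192.0 [ 71  73  73  72  73  92 126 159 181 189 190 190 190 189]
253 206.4 [ 76  75  72  68  66  68  82 116 157 182 188 189 189 189]
256 220.79999999999998 [ 76  73  71  69  69  70  80 113 155 180 188 189 188 189]
259 235.2 [ 75  71  71  70  70  69  75 103 145 176 187 188 188 188]
262 249.6 [ 75  75  74  72  71  77 106 147 176 186 188 187 188 187]
265 264.0 [ 77  75  74  79  95 123 150 169 174 176 180 182 182 181]
268 278.4 [ 77  82  90  99 118 141 151 147 138 134 138 141 142 143]
271 292.8 [ 81  90 105 129 150 160 164 163 159 158 153 142 133 133]
274 307.2 [ 80  86 105 138 169 183 187 188 187 188 187 187 187 186]
277 321.59999999999997 [ 79  77  75
[... 468 characters left out ...]
5 73 71 68 68 77 90 96 97 96 97 97 96]
301 436.8 [78 76 73 70 68 68 78 91 97 97 97 98 97 97]
304 451.2 [79 75 73 70 68 69 77 91 96 97 98 98 97 98]
307 465.59999999999997 [77 75 73 70 68 68 77 89 95 97 97 97 98 98]
310 480.0 [77 76 73 71 68 68 77 89 96 97 98 98 99 99]
313 494.4 [ 78  76  73  70  68  69  79  92  98  99 100 100  99 100]
316 508.79999999999995 [ 78  76  73  71  69  69  79  93  99 100 100  99  99  99]
319 523.1999999999999 [ 78  75  73  71  70  76  89  97 100 100 100 100 100  99]
322 537.6 [ 78  76  76  79  86  93  97  99 100  99 100  99 100 100]
325 552.0 [ 87  88  90  92  95  98  99 100 100 101 102 103 104 105]
328 566.4 [131 132 138 144 144 155 166 170 173 179 184 185 190 194]
```

Call:
{"fn": "carry_out", "kwargs": {"motion": [{"jaw": -1, "tx": 0, "ty": 0, "tz": 0.5, "wx": 0, "wy": 0, "wz": 0}, {"jaw": -1, "tx": 0, "ty": 0, "tz": 0.7, "wx": 0, "wy": 0, "wz": 0}, {"jaw": -1, "tx": 0, "ty": 0, "tz": 0.5, "wx": 0, "wy": 0, "wz": 0}, {"jaw": -1, "tx": 0, "ty": 0, "tz": 0, "wx": 0, "wy": 0, "wz": 0}]}}

```text
clock: 12.72
tcp_pos: [0.4924, 0.2884, 0.2899]
orientation: [-0.001, 0.076, 0.997, -0.0]
wrist_force: [1.1, 0.1, -2.0]
finger_gap: 0.0596
```

```bash
python3 -c "
from h import *
togo([.493,.2888,.26])
im=eyes.read_camera('side');cv2.imwrite('pics/s8f.png',im);im=cv2.convertScaleAbs(im[230:310,200:300],alpha=2.2,beta=-100);cv2.imwrite('pics/s8.png',cv2.resize(im,None,fx=7,fy=7,interpolation=2))
"
```

```text
t 12.725 tcp [0.4924 0.2884 0.2899] j [ 0.39  0.36 -0.17  1.04 -0.    0.54] gap 0.0596 F [ 1.06  0.14 -2.02]
[[-0.988, 0.152, -0.001], [0.152, 0.988, -0.001], [0.001, -0.001, -1.0]]
tool move cm [-0.06  0.05  2.99]
```

View pics/s8.png

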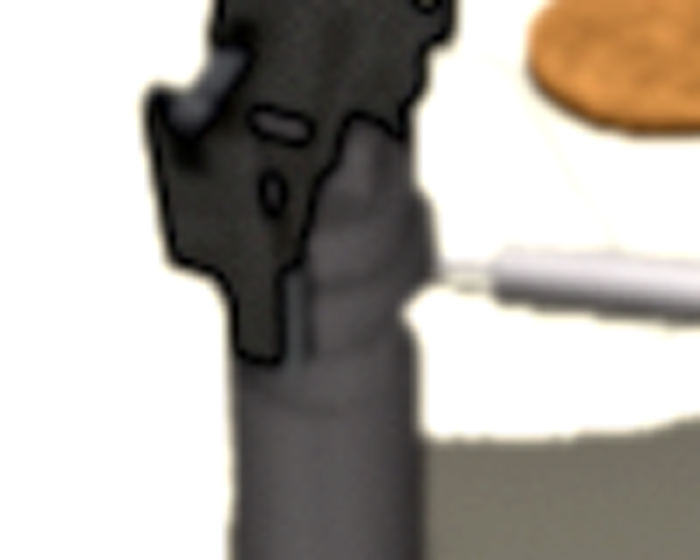

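Call:
{"fn": "carry_out", "kwargs": {"motion": [{"jaw": -1, "tx": -0.05, "ty": 0.05, "tz": 0.4, "wx": 0, "wy": 0, "wz": 0}, {"jaw": -1, "tx": 0, "ty": 0, "tz": 0.4, "wx": 0, "wy": 0, "wz": 0}, {"jaw": -1, "tx": 0, "ty": 0, "tz": 0.4, "wx": 0, "wy": 0, "wz": 0}, {"jaw": -1, "tx": 0, "ty": 0, "tz": 0.2, "wx": 0, "wy": 0, "wz": 0}, {"jaw": -1, "tx": 0, "ty": 0, "tz": 0, "wx": 0, "wy": 0, "wz": 0}]}}

```text
clock: 13.4
tcp_pos: [0.4931, 0.289, 0.2764]
orientation: [-0.0, 0.076, 0.997, -0.0]
wrist_force: [-0.5, -0.8, -0.6]
finger_gap: 0.06
```

```bash
python3 -c "
from h import *
togo([.493,.2888,.26])
im=eyes.read_camera('side');cv2.imwrite('pics/s9f.png',im);im=cv2.convertScaleAbs(im[230:330,200:300],alpha=2.2,beta=-100);cv2.imwrite('pics/s9.png',cv2.resize(im,None,fx=6,fy=6,interpolation=2))
"
```

```text
t 13.4 tcp [0.4931 0.289  0.2764] j [ 0.39  0.38 -0.19  1.01 -0.    0.54] gap 0.06 F [-0.52 -0.84 -0.56]
[[-0.988, 0.152, -0.0], [0.152, 0.988, -0.0], [0.0, -0.0, -1.0]]
tool move cm [ 0.01 -0.02  1.64]
```

View pics/s9.png

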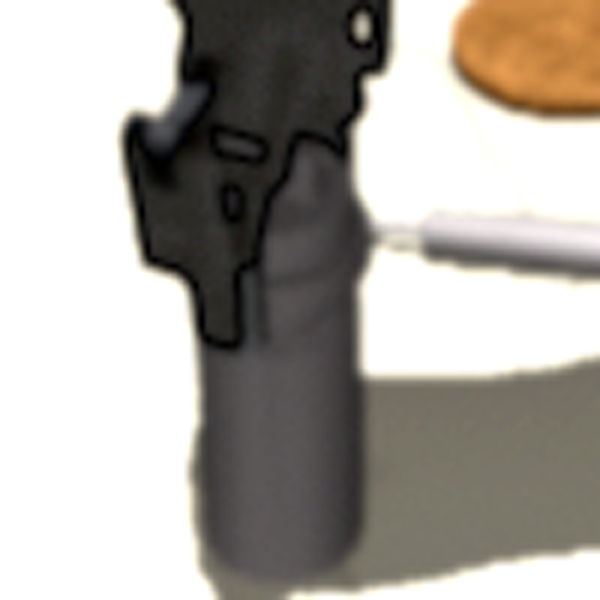

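Call:
{"fn": "carry_out", "kwargs": {"motion": [{"jaw": -1, "tx": 0, "ty": 0, "tz": 0.2, "wx": 0, "wy": 0, "wz": 0}, {"jaw": -1, "tx": 0, "ty": 0, "tz": 0.2, "wx": 0, "wy": 0, "wz": 0}, {"jaw": -1, "tx": 0, "ty": 0, "tz": 0.2, "wx": 0, "wy": 0, "wz": 0}, {"jaw": -1, "tx": 0, "ty": 0, "tz": 0, "wx": 0, "wy": 0, "wz": 0}]}}

```text
clock: 13.95
tcp_pos: [0.4931, 0.289, 0.2704]
orientation: [-0.0, 0.076, 0.997, -0.0]
wrist_force: [0.9, 0.0, -0.6]
finger_gap: 0.0594
```

Call:
{"fn": "carry_out", "kwargs": {"motion": [{"jaw": -1, "tx": 0, "ty": 0, "tz": 0.2, "wx": 0, "wy": 0, "wz": 0}, {"jaw": -1, "tx": 0, "ty": 0, "tz": 0.2, "wx": 0, "wy": 0, "wz": 0}, {"jaw": -1, "tx": 0, "ty": 0, "tz": 0, "wx": 0, "wy": 0, "wz": 0}, {"jaw": -1, "tx": 0, "ty": 0, "tz": 0, "wx": 0, "wy": 0, "wz": 0}]}}

```text
clock: 14.45
tcp_pos: [0.4932, 0.289, 0.2666]
orientation: [0.0, 0.076, 0.997, -0.0]
wrist_force: [0.5, -0.0, -2.8]
finger_gap: 0.0595
```

Call:
{"fn": "carry_out", "kwargs": {"motion": [{"jaw": -1, "tx": 0, "ty": 0, "tz": 0.2, "wx": 0, "wy": 0, "wz": 0}, {"jaw": -1, "tx": 0, "ty": 0, "tz": 0.1, "wx": 0, "wy": 0, "wz": 0}, {"jaw": -1, "tx": 0, "ty": 0, "tz": 0.1, "wx": 0, "wy": 0, "wz": 0}, {"jaw": -1, "tx": 0, "ty": 0, "tz": 0, "wx": 0, "wy": 0, "wz": 0}, {"jaw": -1, "tx": 0, "ty": 0, "tz": 0, "wx": 0, "wy": 0, "wz": 0}]}}

```text
clock: 15.08
tcp_pos: [0.4932, 0.289, 0.2627]
orientation: [0.0, 0.076, 0.997, -0.0]
wrist_force: [0.0, 0.8, -0.8]
finger_gap: 0.0597
```

```bash
python3 -c "
from h import *
togo([.493,.2888,.26])
im=eyes.read_camera('side');cv2.imwrite('pics/s10f.png',im);im=cv2.convertScaleAbs(im[230:330,200:300],alpha=2.2,beta=-100);cv2.imwrite('pics/s10.png',cv2.resize(im,None,fx=6,fy=6,interpolation=2))
"
```

```text
t 15.075 tcp [0.4932 0.289  0.2627] j [ 0.39  0.39 -0.21  0.98 -0.    0.54] gap 0.0597 F [ 0.03  0.76 -0.83]
[[-0.988, 0.152, 0.0], [0.152, 0.988, -0.0], [-0.0, -0.0, -1.0]]
tool move cm [ 0.02 -0.02  0.27]
```

View pics/s10.png

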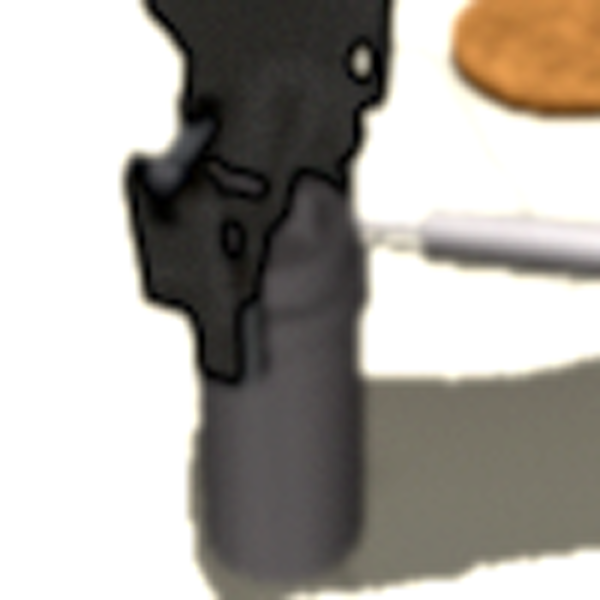

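Call:
{"fn": "carry_out", "kwargs": {"motion": [{"jaw": -1, "tx": 0, "ty": 0, "tz": 0.1, "wx": 0, "wy": 0, "wz": 0}, {"jaw": -1, "tx": 0, "ty": 0, "tz": 0.1, "wx": 0, "wy": 0, "wz": 0}, {"jaw": -1, "tx": 0, "ty": 0, "tz": 0, "wx": 0, "wy": 0, "wz": 0}, {"jaw": -1, "tx": 0, "ty": 0, "tz": 0, "wx": 0, "wy": 0, "wz": 0}]}}

```text
clock: 15.62
tcp_pos: [0.4932, 0.289, 0.2606]
orientation: [-0.0, 0.076, 0.997, -0.0]
wrist_force: [-0.1, -0.4, -1.4]
finger_gap: 0.0596
```

Call:
{"fn": "carry_out", "kwargs": {"motion": [{"jaw": -1, "tx": 0, "ty": 0, "tz": 0.1, "wx": 0, "wy": 0, "wz": 0}, {"jaw": -1, "tx": 0, "ty": 0, "tz": 0, "wx": 0, "wy": 0, "wz": 0}, {"jaw": -1, "tx": 0, "ty": 0, "tz": 0, "wx": 0, "wy": 0, "wz": 0}]}}

```text
clock: 16.0
tcp_pos: [0.4933, 0.289, 0.2604]
orientation: [0.0, 0.076, 0.997, 0.0]
wrist_force: [-1.7, -1.0, 5.8]
finger_gap: 0.0599
```

Call:
{"fn": "carry_out", "kwargs": {"motion": [{"jaw": 0.4, "tx": 0, "ty": 0, "tz": 0, "wx": 0, "wy": 0, "wz": 0}, {"jaw": 0.45, "tx": 0, "ty": 0, "tz": 0, "wx": 0, "wy": 0, "wz": 0}, {"jaw": 0.5, "tx": 0, "ty": 0, "tz": 0, "wx": 0, "wy": 0, "wz": 0}, {"jaw": 0.6, "tx": 0, "ty": 0, "tz": 0, "wx": 0, "wy": 0, "wz": 0}, {"jaw": 0.7, "tx": 0, "ty": 0, "tz": 0, "wx": 0, "wy": 0, "wz": 0}, {"jaw": 0.85, "tx": 0, "ty": 0, "tz": 0, "wx": 0, "wy": 0, "wz": 0}, {"jaw": 1, "tx": 0, "ty": 0, "tz": 0, "wx": 0, "wy": 0, "wz": 0}, {"jaw": 1, "tx": 0, "ty": 0, "tz": 0, "wx": 0, "wy": 0, "wz": 0}]}}

```text
clock: 17.0
tcp_pos: [0.4932, 0.289, 0.2597]
orientation: [0.0, 0.076, 0.997, -0.0]
wrist_force: [-0.4, 0.4, 0.4]
finger_gap: 0.0857
```

```bash
python3 -c "
from h import *
togo([.493,.2888,.29])
im=eyes.read_camera('side');cv2.imwrite('pics/s11f.png',im);im=cv2.convertScaleAbs(im[230:330,200:300],alpha=2.2,beta=-100);cv2.imwrite('pics/s11.png',cv2.resize(im,None,fx=6,fy=6,interpolation=2))
"
```

```text
t 17.0 tcp [0.4932 0.289  0.2597] j [ 0.39  0.39 -0.21  0.97 -0.    0.54] gap 0.0857 F [-0.39  0.38  0.43]
[[-0.988, 0.152, 0.0], [0.152, 0.988, -0.0], [-0.0, -0.0, -1.0]]
tool move cm [ 0.02 -0.03 -3.03]
```

View pics/s11.png

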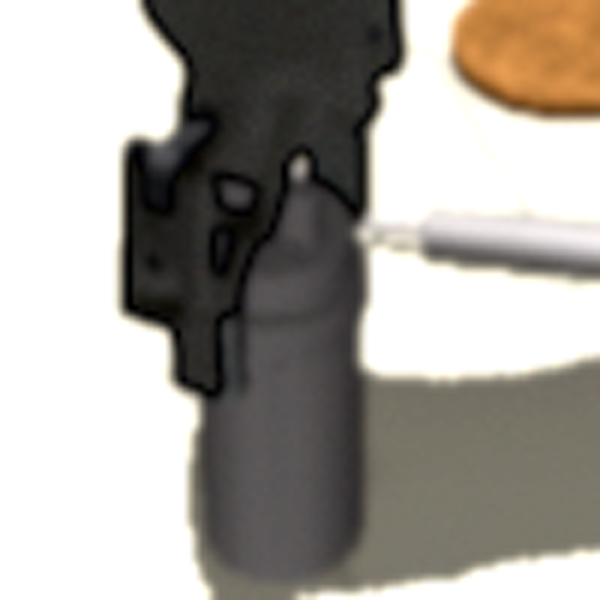

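Call:
{"fn": "carry_out", "kwargs": {"motion": [{"jaw": 1, "tx": 0, "ty": 0, "tz": -0.5, "wx": 0, "wy": 0, "wz": 0}, {"jaw": 1, "tx": 0, "ty": 0, "tz": -1, "wx": 0, "wy": 0, "wz": 0}, {"jaw": 1, "tx": 0, "ty": 0, "tz": -1.5, "wx": 0, "wy": 0, "wz": 0}, {"jaw": 1, "tx": 0, "ty": 0, "tz": -1.5, "wx": 0, "wy": 0, "wz": 0}, {"jaw": 1, "tx": 0, "ty": 0, "tz": -1.5, "wx": 0, "wy": 0, "wz": 0}, {"jaw": 1, "tx": 0, "ty": 0, "tz": -1.0, "wx": 0, "wy": 0, "wz": 0}, {"jaw": 1, "tx": 0, "ty": 0, "tz": 0, "wx": 0, "wy": 0, "wz": 0}, {"jaw": 1, "tx": 0, "ty": 0, "tz": 0, "wx": 0, "wy": 0, "wz": 0}]}}

```text
clock: 18.05
tcp_pos: [0.4931, 0.2889, 0.3292]
orientation: [-0.0, 0.076, 0.997, -0.0]
wrist_force: [0.5, 0.2, -0.1]
finger_gap: 0.0854
```

```bash
python3 -c "
from h import *
togo([.493,.2888,.308])
im=eyes.read_camera('side');cv2.imwrite('pics/s12f.png',im);im=cv2.convertScaleAbs(im[220:320,200:300],alpha=2.2,beta=-100);cv2.imwrite('pics/s12.png',cv2.resize(im,None,fx=6,fy=6,interpolation=2))
im=eyes.read_camera('top');cv2.imwrite('pics/t12.png',cv2.resize(im[160:260,90:230],None,fx=5,fy=5,interpolation=2))
"
```

```text
t 18.05 tcp [0.4931 0.2889 0.3292] j [ 0.39  0.34 -0.11  1.13 -0.    0.54] gap 0.0854 F [ 0.53  0.2  -0.05]
[[-0.988, 0.152, -0.001], [0.152, 0.988, -0.0], [0.001, -0.0, -1.0]]
tool move cm [ 0.   -0.01  2.12]
```

View pics/s12.png

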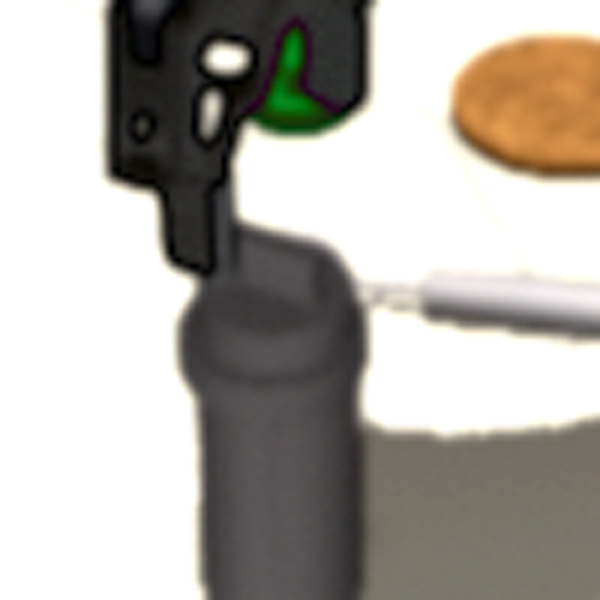

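View pics/t12.png

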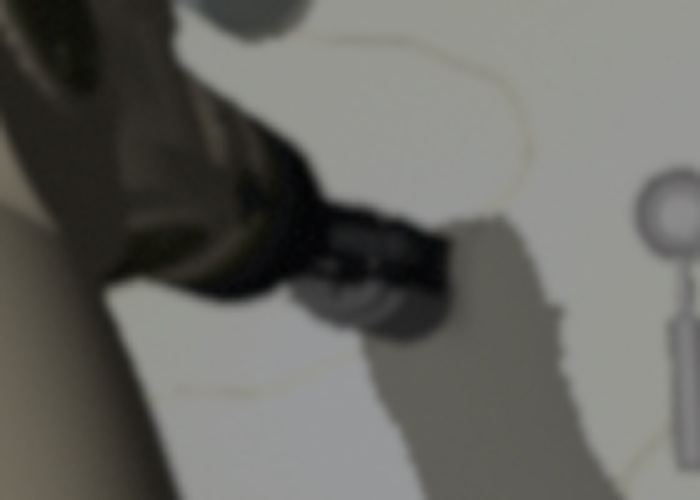

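```bash
python3 -c "
from h import *
c=np.array([.4935,.289,.148]);X=np.array([-.988,.152,0]);Y=np.array([.152,.988,0])
for a in(-1,1):
  for b in(-1,1): print(a,b,[np.round(6*(proj('side',c+a*.017*X+b*.006*Y-[0,0,d])-[200,220])).tolist() for d in(0,.018)])
"
python3 -c "
import cv2
im=cv2.imread('pics/s12f.png');im=cv2.convertScaleAbs(im[250:290,225:270],alpha=4,beta=-200);cv2.imwrite('pics/s12b.png',cv2.resize(im,None,fx=13,fy=13,interpolation=2))"
```

```text
-1 -1 [[230.0, 206.0], [232.0, 252.0]]
-1 1 [[212.0, 228.0], [215.0, 274.0]]
1 -1 [[329.0, 233.0], [330.0, 279.0]]
1 1 [[312.0, 256.0], [313.0, 302.0]]
```

View pics/s12b.png

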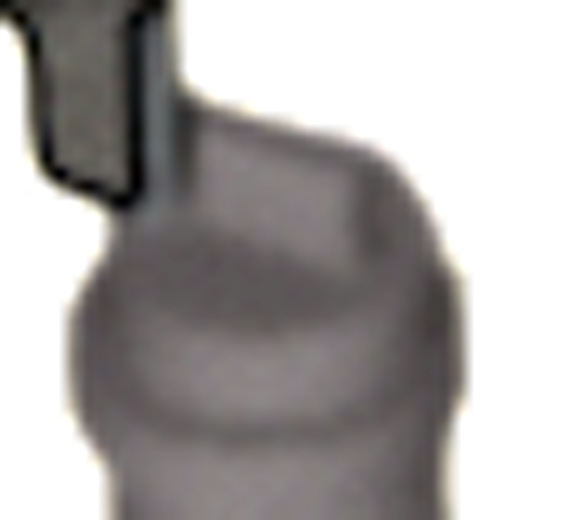

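Call:
{"fn": "carry_out", "kwargs": {"motion": [{"jaw": 1, "tx": 0, "ty": 0, "tz": 0.7, "wx": 0, "wy": 0, "wz": 0}, {"jaw": 1, "tx": 0, "ty": 0, "tz": 0.8, "wx": 0, "wy": 0, "wz": 0}, {"jaw": 0.7, "tx": 0, "ty": 0, "tz": 0.7, "wx": 0, "wy": 0, "wz": 0}, {"jaw": 0.3, "tx": 0, "ty": 0, "tz": 0, "wx": 0, "wy": 0, "wz": 0}, {"jaw": 0, "tx": 0, "ty": 0, "tz": 0, "wx": 0, "wy": 0, "wz": 0}, {"jaw": -0.3, "tx": 0, "ty": 0, "tz": 0, "wx": 0, "wy": 0, "wz": 0}, {"jaw": -0.4, "tx": 0, "ty": 0, "tz": 0, "wx": 0, "wy": 0, "wz": 0}, {"jaw": -0.4, "tx": 0, "ty": 0, "tz": 0, "wx": 0, "wy": 0, "wz": 0}], "force": 25}}

```text
clock: 19.15
tcp_pos: [0.4933, 0.289, 0.3078]
orientation: [0.0, 0.076, 0.997, 0.0]
wrist_force: [0.1, -0.1, -0.2]
finger_gap: 0.0259
```

```bash
python3 -c "
from h import *
togo([.493,.2888,.308])
im=eyes.read_camera('side');im=cv2.convertScaleAbs(im[225:290,210:280],alpha=3,beta=-140);cv2.imwrite('pics/s13.png',cv2.resize(im,None,fx=9,fy=9,interpolation=2))
"
```

```text
t 19.15 tcp [0.4933 0.289  0.3078] j [ 0.39  0.35 -0.14  1.08 -0.    0.54] gap 0.0259 F [ 0.05 -0.08 -0.18]
[[-0.988, 0.152, 0.0], [0.152, 0.988, 0.0], [-0.0, 0.0, -1.0]]
tool move cm [ 0.02 -0.03 -0.02]
```

View pics/s13.png

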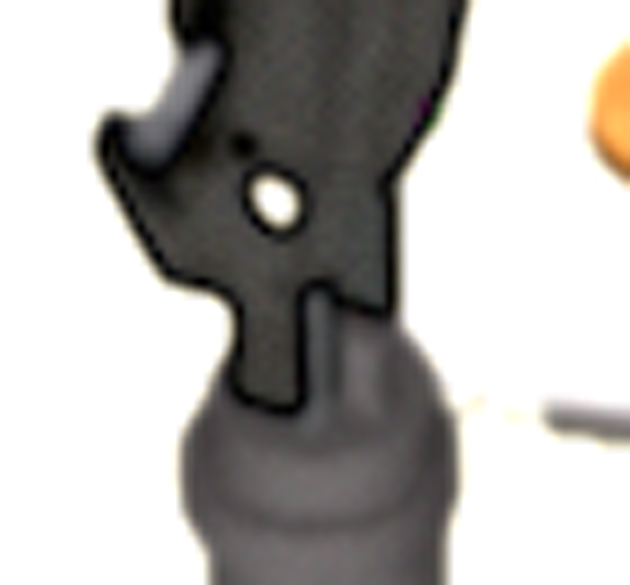

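Call:
{"fn": "carry_out", "kwargs": {"motion": [{"jaw": -0.5, "tx": 0, "ty": 0, "tz": 0, "wx": 0, "wy": 0, "wz": 0}, {"jaw": -0.55, "tx": 0, "ty": 0, "tz": 0, "wx": 0, "wy": 0, "wz": 0}, {"jaw": -0.6, "tx": 0, "ty": 0, "tz": 0, "wx": 0, "wy": 0, "wz": 0}, {"jaw": -0.65, "tx": 0, "ty": 0, "tz": 0, "wx": 0, "wy": 0, "wz": 0}, {"jaw": -0.7, "tx": 0, "ty": 0, "tz": 0, "wx": 0, "wy": 0, "wz": 0}, {"jaw": -0.8, "tx": 0, "ty": 0, "tz": 0, "wx": 0, "wy": 0, "wz": 0}, {"jaw": -1, "tx": 0, "ty": 0, "tz": 0, "wx": 0, "wy": 0, "wz": 0}, {"jaw": -1, "tx": 0, "ty": 0, "tz": 0, "wx": 0, "wy": 0, "wz": 0}], "force": 30}}

```text
clock: 20.2
tcp_pos: [0.4933, 0.289, 0.3078]
orientation: [0.0, 0.076, 0.997, 0.0]
wrist_force: [0.4, 1.2, 1.7]
finger_gap: 0.0107
```

```bash
python3 -c "
from h import *
togo([.493,.2888,.308])
im=eyes.read_camera('side');im=cv2.convertScaleAbs(im[225:290,210:280],alpha=3,beta=-140);cv2.imwrite('pics/s14.png',cv2.resize(im,None,fx=9,fy=9,interpolation=2))
"
```

```text
t 20.2 tcp [0.4933 0.289  0.3078] j [ 0.39  0.35 -0.14  1.08 -0.    0.54] gap 0.0107 F [0.38 1.2  1.71]
[[-0.988, 0.152, 0.0], [0.152, 0.988, 0.0], [-0.0, 0.0, -1.0]]
tool move cm [ 0.02 -0.03 -0.02]
```

View pics/s14.png

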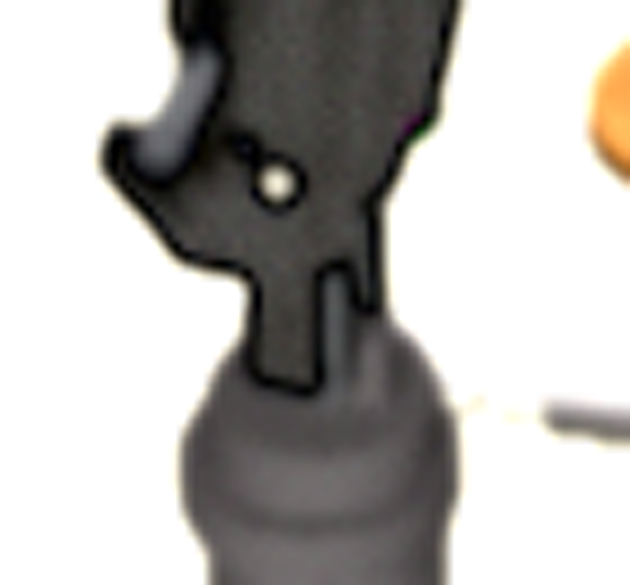

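Call:
{"fn": "carry_out", "kwargs": {"motion": [{"jaw": -1, "tx": 0, "ty": 0, "tz": -0.2, "wx": 0, "wy": 0, "wz": 0}, {"jaw": -1, "tx": 0, "ty": 0, "tz": -0.3, "wx": 0, "wy": 0, "wz": 0}, {"jaw": -1, "tx": 0, "ty": 0, "tz": -0.5, "wx": 0, "wy": 0, "wz": 0}, {"jaw": -1, "tx": 0, "ty": 0, "tz": -0.5, "wx": 0, "wy": 0, "wz": 0}, {"jaw": -1, "tx": 0, "ty": 0, "tz": -0.5, "wx": 0, "wy": 0, "wz": 0}, {"jaw": -1, "tx": 0, "ty": 0, "tz": -1, "wx": 0, "wy": 0, "wz": 0}, {"jaw": -1, "tx": 0, "ty": 0, "tz": -1, "wx": 0, "wy": 0, "wz": 0}, {"jaw": -1, "tx": 0, "ty": 0, "tz": -1, "wx": 0, "wy": 0, "wz": 0}, {"jaw": -1, "tx": 0, "ty": 0, "tz": -1, "wx": 0, "wy": 0, "wz": 0}, {"jaw": -1, "tx": 0, "ty": 0, "tz": -1, "wx": 0, "wy": 0, "wz": 0}, {"jaw": -1, "tx": 0, "ty": 0, "tz": -1, "wx": 0, "wy": 0, "wz": 0}, {"jaw": -1, "tx": 0, "ty": 0, "tz": -1, "wx": 0, "wy": 0, "wz": 0}, {"jaw": -1, "tx": 0, "ty": 0, "tz": -0.7, "wx": 0, "wy": 0, "wz": 0}, {"jaw": -1, "tx": 0, "ty": 0, "tz": -0.3, "wx": 0, "wy": 0, "wz": 0}, {"jaw": -1, "tx": 0, "ty": 0, "tz": 0, "wx": 0, "wy": 0, "wz": 0}, {"jaw": -1, "tx": 0, "ty": 0, "tz": 0, "wx": 0, "wy": 0, "wz": 0}, {"jaw": -1, "tx": 0, "ty": 0, "tz": 0, "wx": 0, "wy": 0, "wz": 0}, {"jaw": -1, "tx": 0, "ty": 0, "tz": 0, "wx": 0, "wy": 0, "wz": 0}]}}

```text
clock: 22.5
tcp_pos: [0.4932, 0.289, 0.4074]
orientation: [-0.0, 0.076, 0.997, -0.0]
wrist_force: [-0.2, 0.3, -0.2]
finger_gap: 0.0111
```

```bash
python3 -c "
from h import *
togo(None)
im=eyes.read_camera('side');im=cv2.convertScaleAbs(im[190:330,180:320],alpha=2.2,beta=-90);cv2.imwrite('pics/s15.png',cv2.resize(im,None,fx=4.2,fy=4.2,interpolation=2))
im=eyes.read_camera('top');cv2.imwrite('pics/t15.png',im)
"
```

```text
t 22.5 tcp [0.4932 0.289  0.4074] j [ 0.39  0.31  0.04  1.31 -0.    0.54] gap 0.0111 F [-0.19  0.31 -0.19]
[[-0.988, 0.152, -0.0], [0.152, 0.988, -0.0], [0.0, -0.0, -1.0]]
```

View pics/s15.png

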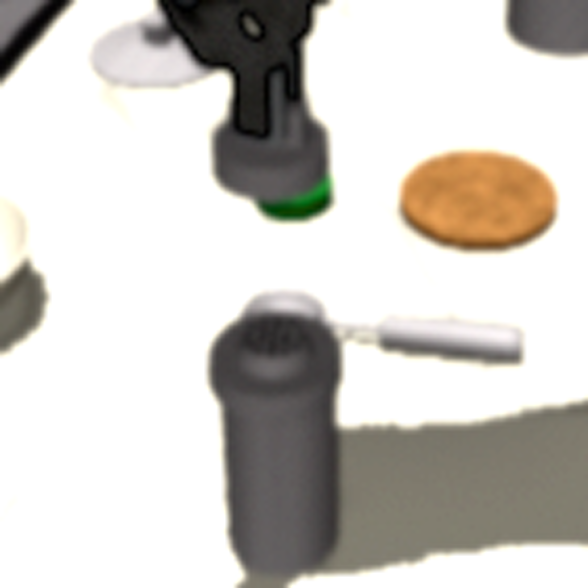

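View pics/t15.png

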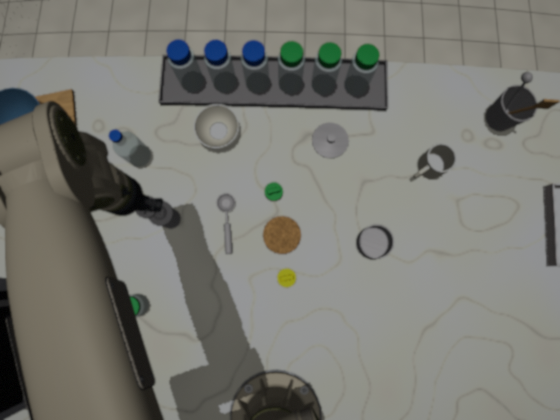

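The side view shows the cap held level, its centre at about crop (270,155). The perforated sieve is seated on the upright tin at about (275,350), and the green cap is only in the background. In the top view the bystanders are where they were. Handing in.

```bash
python3 -c "
from workcell import env
print(env.hand_in())"
```

```text
the job is handed in; nothing more can be done
None
```

The job is done and handed in at about 22.6 s; no verdict is reported, so the checks below are my own. I gripped the rim and carried both lids nested to the tall tin. I lowered them until the wrist force rose to about 6 N at the expected height, then released. Finally I gripped the cap's bar and lifted the cap about 10 cm straight up.

**Last checks:**
- **Cap:** the side picture shows it level in the gripper, clear of everything, and the gripper was at rest. The opening read 11 mm on the 12 mm bar.
- **Sieve lid and tin:** the perforated sieve lid is seated squarely on the upright tin. I judged this from the picture; I did not measure how far the lid sits from the tin's axis.
- **Bystanders:** those visible in the top picture look unmoved. The jar is partly hidden by the arm.

**Disagreements:**
- **Cameras:** the two views differed by about 5–7 mm in y. I settled this from the gripper position when it closed on the lid, and the plug then went in without any sideways force.
- **Finger opening:** it read about 2 mm under the rim's true 62 mm and about 1 mm under the bar's 12 mm.

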